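# Fetch the check weight from behind the glassware and put the glassware back

## Task

The balance is to be checked, but its brass weight stands on the storage board behind the dropper bottle and the measuring cylinder. First clear both into the grey side tray, upright, without shifting the weight; then fetch the weight and stand it in the middle of the balance pan; after that put the bottle and the cylinder back upright on the board, each in the very circle where it stood. Leave the vial, the petri dish and the beaker where they are.

Things in the scene. Friction and masses are not known exactly. Their poses are not given: they have to be found in the camera images.
- dropper_bottle_mid (a point): amber dropper bottle with a black rubber teat, 33 mm across, 100 mm high, 60 g; the point is on its axis half-way up (50 mm above its foot), z up. The teat and collar (above 55 mm from the foot) are about 14 mm wide to the fingers and the body below 24 mm; take it by the collar or teat, about 75 mm above the foot. Stands in one of the two circles in the front row of the storage board
- cylinder_mid (a point): small clear glass measuring cylinder (open glass tube on a foot), 125 mm high, foot 40 mm across, tube 25 mm outside diameter, 60 g; the point is on its axis half-way up (62.5 mm above its foot), z up. Take it round the tube, about 85 mm above the foot. Stands in the other circle of the front row
- weight_mid (a point): small brass balance weight with a knob on top, 24 mm across, 26 mm high, 200 g; the point is on its axis half-way up (13 mm above its foot), z up. Take it across the 24 mm body (which reaches to about 14 mm above its foot), fingertips close above the board. Stands behind (farther from the robot than) the bottle and the cylinder on the same board
- board: fixed white storage board, 170 (x) x 210 (y) x 8 mm, with four printed circles; origin at the centre of its underside, z up, its +x away from the robot, the board turned a little. Front row circles centred at x -10, y +33 and -33 mm (bottle and cylinder, either way round); the weight's circle at x +30, y 0; the vial's at x +50, y +78. Top 8 mm above the worktop
- side_tray: fixed empty grey plastic tray, 150 (x) x 220 (y) mm outside, 14 mm high, walls 4 mm, inner floor 4 mm above the worktop; origin at the centre of its underside, z up: the side area for things cleared away
- pan_centre (a point): centre of the top face of the weighing pan of a fixed electronic balance; pan 168 (x) x 182 (y) mm, flat, 96 mm above the worktop, does not move; z up, the keypad lies on the -x side of the pan
- vial: bystander: white screw-cap vial, 27 mm across, 58 mm high, on the storage board beside the weight; origin at the centre of its foot
- petri: bystander: clear petri dish, 62 mm across, 14 mm high, far back on the worktop; origin at the centre of its underside
- beaker: bystander: small beaker, 53 mm across, 56 mm high, on the worktop off to the right; origin at the centre of its underside
Things that resemble listed ones, but are neither listed nor needed, are in the scene too. What is shaped like the part that bears cylinder_mid but black or pink is not meant.

How it is judged:
By the outcome, as a careful person would: the job done as asked, in the order asked, and still so for the second after the job is handed in, with the robot touching nothing.
It also fails if it takes over 131 s, if anything falls off the work surface, if the arm or the gripper's body presses on something with over 40 N, if the wrist force passes 120 N, or if a joint passes its speed limit or range.

## Robot

A 6-joint arm with a two-finger parallel gripper is mounted at the origin on a cart in front of the work surface, level with it; the furniture and walls round the work are solid. World frame = base frame: x ahead of the robot, y to its left, z up, the work surface at z = 0. Lengths are in m, angles in rad, forces in N, time in s.
With the tool pointing down it reaches from about 0.3 to 0.825 m from the base axis. Payload 5.4 kg.
Tool frame: the origin (TCP) lies on the centre line of the jaws, within the pads' length; the fingertips stand bot.nose_length ahead of it and the grasp point (between the pads) lies 6 mm ahead of it (bot.nose_length is the distance from the TCP to the fingertips, in m); z points along the fingers, y is the line along which they close (so a half turn about z gives the same grasp; the last joint's range is limited). The gripper opens to 92 mm and grips with 3 to 60 N. Pads are 20 mm wide; open, the fingers measure 128 mm over their backs; the gripper's body (75 mm by 189 mm) begins 69 mm behind the grasp point.
Start: joints at [1.048, 0.158, 1.597, -0, 1.386, -0.21], TCP at [0.177, 0.547, 0.24] pointing down, gripper open.
Joint ranges: [-2.91, 2.91], [-0.94, 2.29], [0.18, 2.7], [-1.29, 4.43], [0.17, 2.64], [-3, 3]. Speed limits (rad/s): [2.57, 2.57, 3.14, 3.14, 3.14, 3.14].

## Interface

Orientations are given as [roll, pitch, yaw] about the fixed x, y, z axes, in that order (R = Rz(yaw) Ry(pitch) Rx(roll)).
In Python, from bench import status, viewer, ticket, bot gives the robot as it stands.
- The arm moves only by the tool carry_out, never from a script. Its argument "increments" is a list of rows, each a list of 7 numbers: the shift along the tool's x, y, z each as a share of 50 cm, from -1 to 1, then the turn, a rotation vector about the tool's x, y, z each as a share of 45 degrees, from -1 to 1, then the gripper command: -1 is shut, 1 is fully open, values between are in proportion. In form: [[tx, ty, tz, rx, ry, rz, fingers], ...]. A call has 1 to 10 rows; each row shifts and turns the commanded pose from where the row before left it, along the tool's axes as they then stand; what a row does not reach is not made up. A row lasts 1/12 s, in which the tool goes at most 41.7 mm and 7.16 degrees, less where a joint would pass 70% of its speed; a pose out of reach is approached as far as the arm can. A call with a number of a shift or a turn outside -1 to 1 is refused whole. A call with a gripper value outside its range is refused whole. The fingers move at their own pace and stop on an object; "newtons" is the grip in N (left out, the last holds). Time passes only in rows, so rows that do not move let the fingers close. It gives the time, the measured TCP pose, the force, the opening and the grip force at its end, in the units of the state.
- status.sense(): the state, without advancing time (a new reading comes with each control period).
- viewer.camera(name): name is "side" or "top"; returns the picture (384x512x3 uint8, blue, green, red); there is no depth.
- viewer.camera_info(name): a dict with "intrinsics" (3x3 intrinsics, pixels), "pose" (4x4, takes a point from camera to world coordinates). Camera axes: x right, y down, z forward; pixel columns grow to the right and rows downward; lengths in m; the calibration is good to about 2 mm. A picture is of the moment at which its call begins. camera_info takes no time and is no camera call.
- ticket.close_job(): hands the job in; it is judged then, once.
The state is a dict: "clock": time; "joint_positions": joint angles; "qvel": joint speeds; "effort": joint torques, N m; "ee_pos": TCP position; "eef_rot": TCP orientation; "wrist_force": force on the tool from outside, world axes, zero at the start; "ft_torque": the same for the moment, N m; "gripper_width": finger opening in m; "gripper_force": force on a finger pad.
Only numpy, scipy, OpenCV 4.12 (cv2) and the standard library are available. Lean on these libraries where they do the work, as an engineer would, in place of code of your own. Each camera call takes 0.05 s, during which the arm holds its last target. There are 200 camera calls.

## Working session

There is one attempt and no reset: what is moved stays moved. The work goes in short steps, Python scripts to look and compute and a tool call to move; the robot and the scene stay as the last step left them, time stands still between calls to the robot, and variables do not carry over. Pictures are saved under pics/ and viewed, at most 15 in all, crops included, and the job is handed in when it is done.

Besides the shell and the picture viewer there is one more tool, called after ">>>" as a command line: name --pt "numbers of a row" for each row, then --argument value for the rest. carry_out: Moves the arm, as the interface text tells. Its arguments: {"type":"object","properties":{"increments":{"type":"array","items":{"type":"array","items":{"type":"number"}}},"newtons":{"type":"number"}},"required":["increments"]}

```bash
ls; mkdir -p pics
python3 - <<'E'
from bench import status, viewer, bot
import cv2, numpy as np
s=status.sense(); print(s, bot.nose_length)
for n in("side","top"):
    im=viewer.camera(n); cv2.imwrite(f"pics/{n}0.png",im)
    i=viewer.camera_info(n); print(n,np.round(i["intrinsics"],1).tolist(),np.round(i["pose"],4).tolist())
a=cv2.imread("pics/side0.png");b=cv2.imread("pics/top0.png")
E
```

```text
pics
{'clock': 0.0, 'joint_positions': array([ 1.04790861e+00,  1.59023326e-01,  1.59820621e+00, -1.48073865e-05,
        1.38617176e+00, -2.10114469e-01]), 'qvel': array([ 1.92719636e-03, -1.41631571e-04, -1.65191706e-04,  5.88819785e-05,
        1.84799895e-03, -1.70114768e-04]), 'effort': array([ 6.43363128e-04, -3.85562611e+01, -3.22107124e+01,  7.01728044e-02,
        3.79113585e-02, -1.36198000e-04]), 'ee_pos': array([0.176671  , 0.54659336, 0.23864635]), 'eef_rot': array([-3.13982076e+00, -3.62999672e-04,  2.82882182e+00]), 'wrist_force': array([0.27222868, 0.48280627, 0.5611953 ]), 'ft_torque': array([ 0.02215218,  0.01470096, -0.00382511]), 'gripper_force': 0.0, 'gripper_width': 0.09193467111198002} 0.025
side [[380.2, 0.0, 261.2], [0.0, 380.2, 186.1], [0.0, 0.0, 1.0]] [[0.9605, -0.1419, 0.2393, 0.2877], [-0.2772, -0.563, 0.7786, -1.0478], [0.0242, -0.8142, -0.5801, 0.8125], [0.0, 0.0, 0.0, 1.0]]
top [[356.6, 0.0, 254.8], [0.0, 356.6, 188.8], [0.0, 0.0, 1.0]] [[-0.0405, -0.9792, 0.1989, 0.322], [-0.9992, 0.0385, -0.014, -0.0594], [0.0061, -0.1993, -0.9799, 1.208], [0.0, 0.0, 0.0, 1.0]]
```

View pics/side0.png

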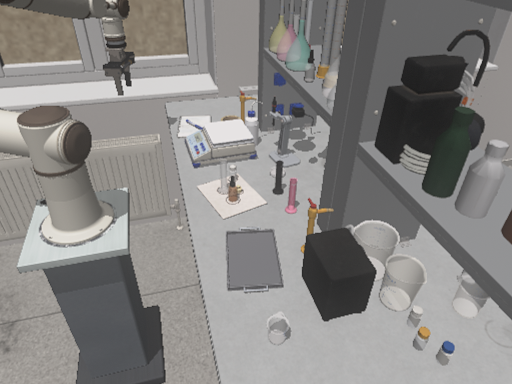

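View pics/top0.png

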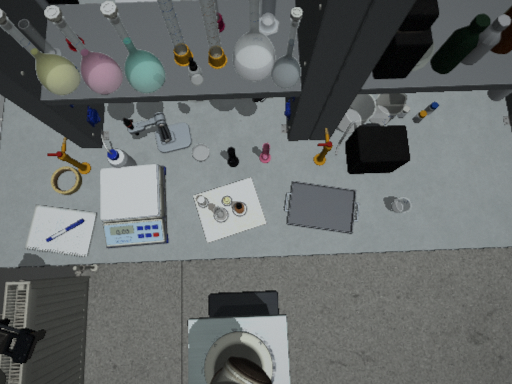

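The top view shows the balance (pan ~130,190), board (~230,210) with its items, tray (~321,207) and beaker (~400,205). The shelf is at the far side. Next I'll enlarge the board area.

```bash
python3 - <<'E'
import cv2, numpy as np
b=cv2.imread("pics/top0.png")[170:250,185:275];a=cv2.imread("pics/side0.png")[155:220,190:270]
b=cv2.resize(b,None,fx=6,fy=6,interpolation=cv2.INTER_CUBIC)
a=cv2.resize(a,None,fx=7,fy=7,interpolation=cv2.INTER_CUBIC)
cv2.imwrite("pics/bc.png",b);cv2.imwrite("pics/ac.png",a)
E
cat > h.py <<'E'
import numpy as np, cv2
from bench import viewer
def cam(n):
    i=viewer.camera_info(n); return np.array(i["intrinsics"]),np.array(i["pose"])
def ray(n,u,v):
    K,T=cam(n); d=T[:3,:3]@np.linalg.solve(K,[u,v,1.]); return T[:3,3],d/np.linalg.norm(d)
def plane(n,u,v,z):
    o,d=ray(n,u,v); return o+d*(z-o[2])/d[2]
def proj(n,p):
    K,T=cam(n); q=K@(T[:3,:3].T@(np.array(p)-T[:3,3])); return q[:2]/q[2]
def two(p,q):
    o1,d1=ray("top",*p);o2,d2=ray("side",*q)
    s=np.linalg.lstsq(np.c_[d1,-d2],o2-o1,rcond=None)[0]
    a=o1+d1*s[0];b=o2+d2*s[1]; return (a+b)/2,np.linalg.norm(a-b)
E
```

```text
(no output)
```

View pics/bc.png

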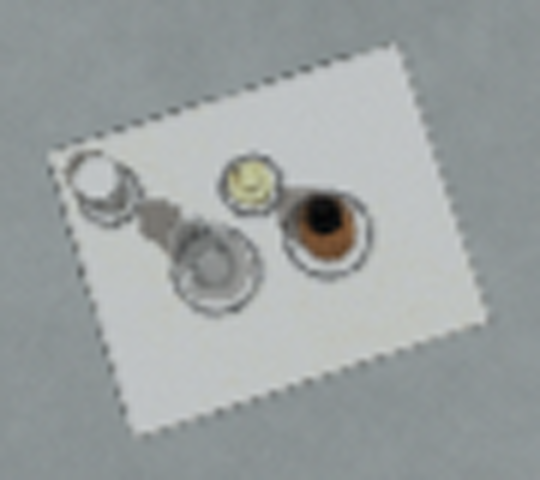

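View pics/ac.png

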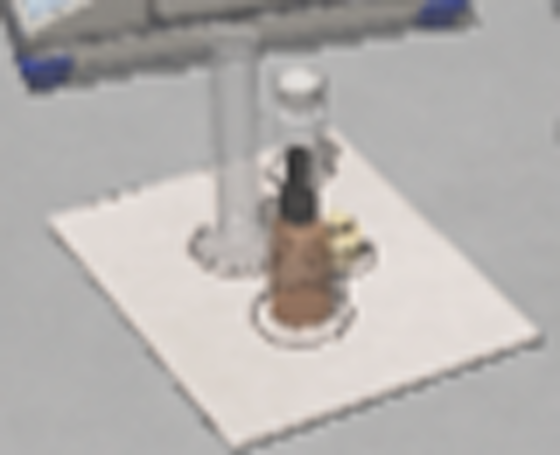

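The crop shows circles: bottle at (328,234), cylinder at (217,268), weight at (251,184), and the vial at the far left. The bottle is on the right (-y) and the cylinder on the left (+y).

Run:
```python
from h import *
b=cv2.imread("pics/top0.png")
def c2(x,y): return ((x+.5)/6-.5+185,(y+.5)/6-.5+170)
hsv=cv2.cvtColor(b,cv2.COLOR_BGR2HSV)
for nm,roi in(("board",(190,175,270,245)),("pan",(95,155,168,226))):
    x0,y0,x1,y1=roi; g=b[y0:y1,x0:x1].min(2)
    t,m=cv2.threshold(g,0,255,cv2.THRESH_OTSU)
    m=cv2.morphologyEx(m,cv2.MORPH_CLOSE,np.ones((9,9)))
    c=max(cv2.findContours(m,0,2)[0],key=cv2.contourArea)+[x0,y0]
    bx=cv2.boxPoints(cv2.minAreaRect(c)); z=.008 if nm=="board" else .096
    W=np.array([plane("top",*p,z)[:2] for p in bx]); print(nm,t,bx.round(1).tolist(),W.round(4).tolist(),W.mean(0).round(4),np.linalg.norm(W-np.roll(W,-1,0),axis=1).round(4))
W=np.array([plane("top",*c2(*p),.008)[:2] for p in[(52,153),(397,45),(488,320),(138,435)]])
print(W.round(4),W.mean(0))
e=W[0]+W[1]-W[2]-W[3]; yaw=np.arctan2(e[1],e[0]); print("yaw",np.degrees(yaw)); R=np.array([[np.cos(yaw),-np.sin(yaw)],[np.sin(yaw),np.cos(yaw)]])
for n,o,px in(("L",(-.01,.033),(217,268)),("R",(-.01,-.033),(328,234)),("w",(.03,0),(251,184)),("vial",(.05,.078),(109,190))):
    print(n,(W.mean(0)+R@o).round(4),plane("top",*c2(*px),.008)[:2].round(4))
# tray
m=((b.max(2)<100)*255).astype(np.uint8); m[:175]=0;m[240:]=0;m[:,:275]=0;m[:,365:]=0
c=max(cv2.findContours(m,0,2)[0],key=cv2.contourArea);bx=cv2.boxPoints(cv2.minAreaRect(c))
W=np.array([plane("top",*p,.014)[:2] for p in bx]);print("tray",bx.round(1).tolist(),W.round(4).tolist(),W.mean(0))
print("beaker",plane("top",400,205,.03),"petri",plane("top",201,153,.01))
for nm,t,s in(("shelf",(100,95),None),):
    print(nm,[plane("top",*t,z)[:2].round(3).tolist() for z in(.3,.4,.5)])
# bottle teat tip: top crop 324,213 ; side crop 297,150
print("teat tip",two(c2(322,214),((297.5)/7-.5+190,(152.5)/7-.5+155)))
```

```text
board 162.0 [[188.10000610351562, 195.6999969482422], [251.0, 172.39999389648438], [269.8999938964844, 223.3000030517578], [207.0, 246.60000610351562]] [[0.5504, 0.1521], [0.624, -0.0657], [0.445, -0.1224], [0.376, 0.0902]] [0.4988 0.0135] [0.2299 0.1878 0.2235 0.1851]
pan 150.0 [[95.0, 155.0], [161.0, 155.0], [161.0, 225.0], [95.0, 225.0]] [[0.6795, 0.4369], [0.6712, 0.2238], [0.4442, 0.2211], [0.4524, 0.4259]] [0.5619 0.3269] [0.2132 0.227  0.2049 0.2273]
[[ 0.5519  0.1346]
 [ 0.6074 -0.0642]
 [ 0.4469 -0.1092]
 [ 0.3908  0.0879]] [0.49922395 0.01225273]
yaw 15.904624422786387
L [0.4806 0.0412] [0.4823 0.0421]
R [ 0.4986 -0.0222] [ 0.4991 -0.021 ]
w [0.5281 0.0205] [0.5295 0.0218]
vial [0.5259 0.101 ] [0.5292 0.1024]
tray [[285.20001220703125, 223.6999969482422], [291.5, 180.89999389648438], [360.1000061035156, 190.89999389648438], [353.8999938964844, 233.6999969482422]] [[0.4409, -0.1736], [0.5869, -0.2034], [0.5429, -0.4359], [0.3985, -0.4006]] [ 0.49230769 -0.30337616]
beaker [ 0.48664342 -0.5598523   0.03      ] petri [0.7001418  0.10627025 0.01      ]
shelf [[0.785, 0.34], [0.734, 0.296], [0.683, 0.252]]
teat tip (array([ 0.49815044, -0.0216132 ,  0.10545955]), np.float64(0.005529346658533928))
```

Run:
```python
import cv2, numpy as np
b=cv2.imread("pics/top0.png")[110:250,80:220];a=cv2.imread("pics/side0.png")[75:170,170:300]
b=cv2.resize(b,None,fx=4,fy=4,interpolation=cv2.INTER_CUBIC)
a=cv2.resize(a,None,fx=4,fy=4,interpolation=cv2.INTER_CUBIC)
h=np.zeros((560,240,3),np.uint8); a=cv2.resize(a,(560*240//240,409))
cv2.imwrite("pics/pc.png",b);cv2.imwrite("pics/ps.png",a)
```

```text
(no output)
```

View pics/pc.png

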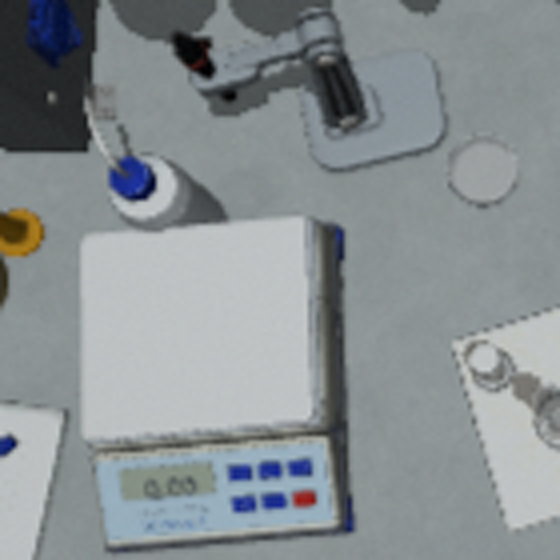

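View pics/ps.png

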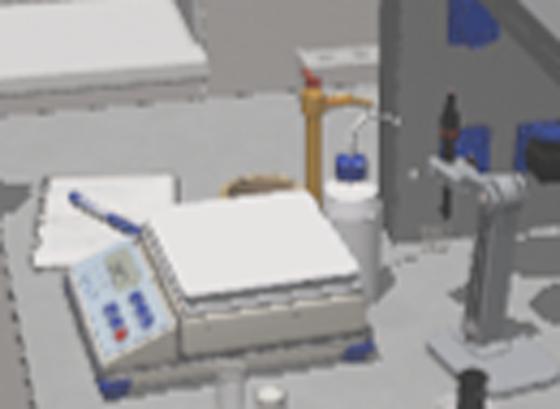

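The top crop shows the pan corners at (82,235), (306,217), (314,423) and (83,441). A wash bottle stands behind the pan, with its cap at (132,180).

Run:
```python
from h import *
W=np.array([plane("top",(x+.5)/4-.5+80,(y+.5)/4-.5+110,.096)[:2] for x,y in[(82,235),(306,217),(314,423),(83,441)]])
print(W.round(4),W.mean(0),np.linalg.norm(W-np.roll(W,-1,0),axis=1))
S=[(145,222),(298,194),(360,280),(188,300)]
V=np.array([plane("side",(x+.5)*130/560-.5+170,(y+.5)*95/409-.5+75,.096)[:2] for x,y in S]);print(V.round(4),V.mean(0))
# wash bottle cap, top and side
f=lambda x,y:((x+.5)/4-.5+80,(y+.5)/4-.5+110); g=lambda x,y:((x+.5)*130/560-.5+170,(y+.5)*95/409-.5+75)
print("cap",two(f(130,178),g(350,158)),"spout end",two(f(105,95),g(398,122)))
```

```text
[[0.6341 0.4183]
 [0.6421 0.2391]
 [0.4748 0.2305]
 [0.4678 0.4099]] [0.55466209 0.32446096] [0.17933693 0.16752949 0.17961081 0.16648722]
[[0.4692 0.383 ]
 [0.6262 0.4092]
 [0.6398 0.2228]
 [0.4819 0.2229]] [0.55427251 0.30948145]
cap (array([0.66416831, 0.35936109, 0.15223562]), np.float64(0.003801532702976486)) spout end (array([0.71773607, 0.36965009, 0.18055684]), np.float64(0.0030695218422934255))
```

```bash
cat >> h.py <<'E'
def go(x,y,z,yawdeg=None,step=.035):
    from bench import status
    from scipy.spatial.transform import Rotation as Ro
    s=status.sense(); R=Ro.from_euler('xyz',s["eef_rot"]).as_matrix()
    d=R.T@(np.array([x,y,z])-s["ee_pos"]); n=int(np.ceil(np.linalg.norm(d)/step)) or 1
    print("t",round(s["clock"],2),"pos",s["ee_pos"].round(4),"yaw",np.degrees(s["eef_rot"]).round(2),"w",round(s["gripper_width"],4),"F",s["wrist_force"].round(1))
    print("tool d mm",(d*1000).round(1),"total share",(d/.5).round(4),"rows",n,"each",(d/.5/n).round(4))
    if yawdeg is not None:
        T=Ro.from_euler('xyz',[180,0,yawdeg],degrees=True).as_matrix(); r=Ro.from_matrix(R.T@T).as_rotvec(degrees=True); k=int(np.ceil(np.abs(r).max()/7));print("turn deg",r.round(2),"rows",k,"each",(r/45/max(k,1)).round(4))
E
python3 -c "
from h import *;go(.499,-.0215,.22,105.9)"
```

```text
t 0.1 pos [0.1767 0.5466 0.2387] yaw [-1.7991e+02 -2.0000e-02  1.6208e+02] w 0.0919 F [-0.9 -0.   0.4]
tool d mm [-481.5 -441.4   19.3] total share [-0.963  -0.8827  0.0386] rows 19 each [-0.0507 -0.0465  0.002 ]
turn deg [-1.000e-01  3.000e-02  5.618e+01] rows 9 each [-2.000e-04  1.000e-04  1.387e-01]
```

>>> carry_out --pt "0 0 0 0 0 0.156 0.1" --pt "0 0 0 0 0 0.156 0.1" --pt "0 0 0 0 0 0.156 0.1" --pt "0 0 0 0 0 0.156 0.1" --pt "0 0 0 0 0 0.156 0.1" --pt "0 0 0 0 0 0.156 0.1" --pt "0 0 0 0 0 0.156 0.1" --pt "0 0 0 0 0 0.156 0.1" --pt "0 0 0 0 0 0 0.1" --pt "0 0 0 0 0 0 0.1" --newtons 10

```text
clock: 0.93
ee_pos: [0.1768, 0.5469, 0.2392]
eef_rot: [-3.141, 0.001, 1.852]
wrist_force: [-0.0, -0.1, 0.5]
gripper_width: 0.051
gripper_force: 0.0
```

```bash
python3 -c "
from h import *;go(.499,-.0215,.22,105.9)"
```

```text
t 0.93 pos [0.1768 0.5469 0.2392] yaw [-1.7996e+02  3.0000e-02  1.0612e+02] w 0.051 F [-0.  -0.1  0.5]
tool d mm [-635.4  151.8   19.5] total share [-1.2709  0.3035  0.0389] rows 19 each [-0.0669  0.016   0.002 ]
turn deg [-0.04  0.03  0.22] rows 1 each [-0.0008  0.0008  0.0048]
```

>>> carry_out --pt "-0.064 0.015 0 0 0 0.005 0.1" --pt "-0.064 0.015 0 0 0 0 0.1" --pt "-0.064 0.015 0 0 0 0 0.1" --pt "-0.064 0.015 0 0 0 0 0.1" --pt "-0.064 0.015 0 0 0 0 0.1" --pt "-0.064 0.015 0 0 0 0 0.1" --pt "-0.064 0.015 0 0 0 0 0.1" --pt "-0.064 0.015 0 0 0 0 0.1" --pt "-0.064 0.015 0 0 0 0 0.1" --pt "-0.064 0.015 0 0 0 0 0.1"

```text
clock: 1.77
ee_pos: [0.3362, 0.2579, 0.2396]
eef_rot: [3.141, 0.0, 1.849]
wrist_force: [0.7, 0.3, -0.0]
gripper_width: 0.0505
gripper_force: 0.0
```

>>> carry_out --pt "-0.064 0.015 0 0 0 0 0.1" --pt "-0.064 0.015 0 0 0 0 0.1" --pt "-0.064 0.015 0 0 0 0 0.1" --pt "-0.064 0.015 0 0 0 0 0.1" --pt "-0.064 0.015 0 0 0 0 0.1" --pt "-0.064 0.015 0 0 0 0 0.1" --pt "-0.064 0.015 0 0 0 0 0.1" --pt "-0.064 0.015 0 0 0 0 0.1" --pt "-0.064 0.015 0 0 0 0 0.1" --pt "0 0 0 0 0 0 0.1"

```text
clock: 2.6
ee_pos: [0.4805, -0.0041, 0.2396]
eef_rot: [3.141, 0.002, 1.843]
wrist_force: [0.0, 0.5, -0.1]
gripper_width: 0.0506
gripper_force: 0.0
```

```bash
python3 -c "
from h import *;go(.499,-.0215,.089,105.9)
a=viewer.camera('side')[110:240,170:310];cv2.imwrite('pics/s1.png',cv2.resize(a,None,fx=4,fy=4,interpolation=2))"
```

```text
t 2.6 pos [ 0.4805 -0.0041  0.2396] yaw [1.7998e+02 1.3000e-01 1.0562e+02] w 0.0506 F [ 0.   0.5 -0.1]
tool d mm [-21.4  13.  150.7] total share [-0.0428  0.0261  0.3013] rows 5 each [-0.0086  0.0052  0.0603]
turn deg [ 0.02  0.13 -0.28] rows 1 each [ 0.0005  0.0029 -0.0063]
```

View pics/s1.png

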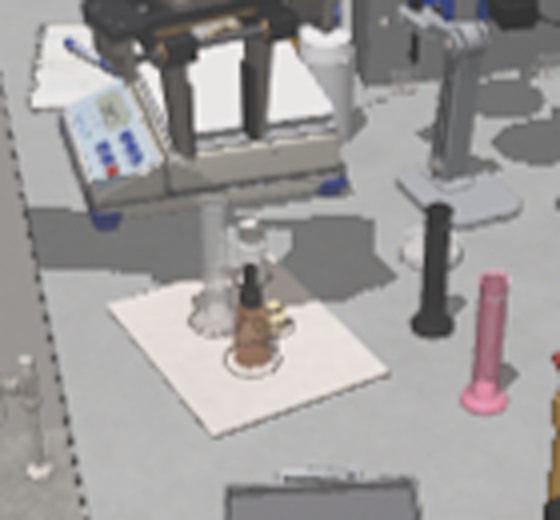

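The gripper hangs above and behind the board. The bottle's teat is at crop (250,270), and nothing has shifted. Next I'll centre over it and descend.

>>> carry_out --pt "-0.022 0.013 0 0 0 0 0.1" --pt "-0.021 0.013 0 0 0 -0.006 0.1" --pt "0 0 0.05 0 0 0 0.1" --pt "0 0 0.05 0 0 0 0.1" --pt "0 0 0 0 0 0 0.1" --pt "0 0 0 0 0 0 0.1"

```text
clock: 3.15
ee_pos: [0.4956, -0.0157, 0.1886]
eef_rot: [-3.139, -0.002, 1.852]
wrist_force: [0.1, -0.1, 0.1]
gripper_width: 0.0506
gripper_force: 0.0
```

```bash
python3 -c "
from h import *;go(.499,-.0215,.089,105.9)"
```

```text
t 3.15 pos [ 0.4956 -0.0157  0.1886] yaw [-1.7983e+02 -1.2000e-01  1.0610e+02] w 0.0506 F [ 0.1 -0.1  0.1]
tool d mm [-6.8  1.9 99.6] total share [-0.0135  0.0038  0.1992] rows 3 each [-0.0045  0.0013  0.0664]
turn deg [-0.17 -0.12  0.2 ] rows 1 each [-0.0038 -0.0027  0.0044]
```

>>> carry_out --pt "-0.0135 0.004 0.05 0 0 0 0.1" --pt "0 0 0.05 0 0 0 0.1" --pt "0 0 0.05 0 0 0 0.1" --pt "0 0 0.049 0 0 0 0.1" --pt "0 0 0 0 0 0 0.1" --pt "0 0 0 0 0 0 0.1"

```text
clock: 3.65
ee_pos: [0.5008, -0.0223, 0.0909]
eef_rot: [-3.141, -0.0, 1.851]
wrist_force: [0.1, -0.5, 0.5]
gripper_width: 0.0507
gripper_force: 0.0
```

```bash
python3 -c "
from h import *;go(.499,-.0215,.089,105.9)"
```

```text
t 3.65 pos [ 0.5008 -0.0223  0.0909] yaw [-1.7998e+02 -2.0000e-02  1.0603e+02] w 0.0507 F [ 0.1 -0.5  0.5]
tool d mm [ 1.3 -1.5  1.9] total share [ 0.0026 -0.0031  0.0039] rows 1 each [ 0.0026 -0.0031  0.0039]
turn deg [-0.02 -0.02  0.13] rows 1 each [-0.0005 -0.0005  0.0029]
```

>>> carry_out --pt "0 -0.003 0.004 0 0 0 -0.4" --pt "0 0 0 0 0 0 -0.6" --pt "0 0 0 0 0 0 -0.6" --pt "0 0 0 0 0 0 -1" --pt "0 0 0 0 0 0 -1" --pt "0 0 0 0 0 0 -1" --pt "0 0 0 0 0 0 -1" --pt "0 0 0 0 0 0 -1" --newtons 12

```text
clock: 4.32
ee_pos: [0.4998, -0.0233, 0.0886]
eef_rot: [3.141, 0.0, 1.849]
wrist_force: [-0.1, 0.6, 4.6]
gripper_width: 0.0148
gripper_force: 11.8
```

```bash
python3 -c "
from h import *;go(.496,-.27,.20,105.9)"
```

```text
t 4.32 pos [ 0.4998 -0.0233  0.0886] yaw [1.7995e+02 2.0000e-02 1.0596e+02] w 0.0148 F [-0.1  0.6  4.6]
tool d mm [-236.2  -71.4 -111.3] total share [-0.4724 -0.1428 -0.2226] rows 8 each [-0.059  -0.0179 -0.0278]
turn deg [0.05 0.02 0.06] rows 1 each [0.0011 0.0006 0.0013]
```

>>> carry_out --pt "0 0 -0.04 0 0 0 -1" --pt "0 0 -0.06 0 0 0 -1" --pt "0 0 -0.06 0 0 0 -1" --pt "0 0 -0.06 0 0 0 -1" --pt "-0.06 -0.018 0 0 0 0 -1" --pt "-0.06 -0.018 0 0 0 0 -1" --pt "-0.06 -0.018 0 0 0 0 -1" --pt "-0.06 -0.018 0 0 0 0 -1" --pt "-0.06 -0.018 0 0 0 0 -1" --pt "-0.06 -0.018 0 0 0 0 -1"

```text
clock: 5.15
ee_pos: [0.4964, -0.2124, 0.1976]
eef_rot: [-3.141, -0.001, 1.849]
wrist_force: [0.1, -0.2, -1.0]
gripper_width: 0.0139
gripper_force: 12.0
```

>>> carry_out --pt "-0.06 -0.018 0 0 0 0 -1" --pt "-0.05 -0.016 0 0 0 0 -1" --pt "0 0 0.04 0 0 0 -1" --pt "0 0 0.04 0 0 0 -1" --pt "0 0 0.04 0 0 0 -1" --pt "0 0 0 0 0 0 -1" --pt "0 0 0 0 0 0 -1"

```text
clock: 5.73
ee_pos: [0.4948, -0.2679, 0.1368]
eef_rot: [-3.14, -0.003, 1.849]
wrist_force: [-0.9, -0.2, 0.0]
gripper_width: 0.0144
gripper_force: 12.0
```

```bash
python3 -c "
from h import *;go(.499,-.264,.086,105.9)
cv2.imwrite('pics/t2.png',cv2.resize(viewer.camera('top')[150:260,170:380],None,fx=3.5,fy=3.5,interpolation=2))"
```

```text
t 5.73 pos [ 0.4948 -0.2679  0.1368] yaw [-1.7989e+02 -1.7000e-01  1.0596e+02] w 0.0144 F [-0.9 -0.2  0. ]
tool d mm [ 2.4  5.2 50.8] total share [0.0048 0.0104 0.1016] rows 2 each [0.0024 0.0052 0.0508]
turn deg [-0.11 -0.17  0.06] rows 1 each [-0.0025 -0.0038  0.0014]
```

View pics/t2.png

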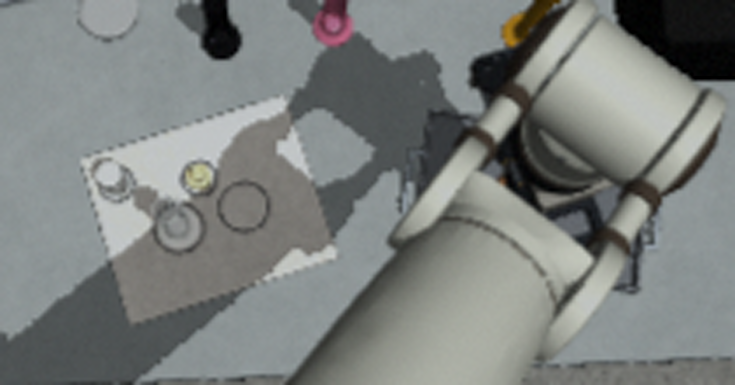

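The bottle is off the board, its empty circle shows at (244,206), and the weight at (198,177) hasn't moved. Next I'll lower the bottle into the tray.

>>> carry_out --pt "0.004 0.005 0.04 0 0 0 -1" --pt "0 0 0.03 0 0 0 -1" --pt "0 0 0.022 0 0 0 -1" --pt "0 0 0.006 0 0 0 -1" --pt "0 0 0.004 0 0 0 -1" --pt "0 0 0 0 0 0 -1" --pt "0 0 0 0 0 0 -1"

```text
clock: 6.37
ee_pos: [0.4982, -0.2666, 0.0883]
eef_rot: [3.141, 0.002, 1.849]
wrist_force: [-0.7, 0.6, -0.1]
gripper_width: 0.0136
gripper_force: 12.0
```

```bash
python3 -c "
from h import *;go(.499,-.264,.0846,105.9)
im=viewer.camera('top')
print('circR',plane('top',(244+.5)/3.5-.5+170,(206+.5)/3.5-.5+150,.008))
a=viewer.camera('side')[150:300,180:320];cv2.imwrite('pics/s3.png',cv2.resize(a,None,fx=4,fy=4,interpolation=2))"
```

```text
t 6.37 pos [ 0.4982 -0.2666  0.0883] yaw [1.7994e+02 9.0000e-02 1.0596e+02] w 0.0136 F [-0.7  0.6 -0.1]
tool d mm [2.3 1.4 3.7] total share [0.0046 0.0029 0.0073] rows 1 each [0.0046 0.0029 0.0073]
turn deg [0.06 0.09 0.06] rows 1 each [0.0013 0.0021 0.0014]
circR [ 0.4993896  -0.02139701  0.008     ]
```

View pics/s3.png

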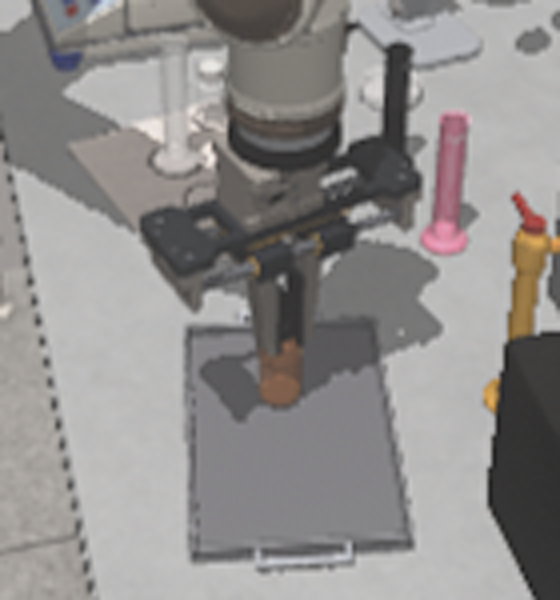

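The bottle is upright in the gripper, just above the tray floor at (280,395) and well inside the walls. I'll touch down and release.

>>> carry_out --pt "0 0 0.003 0 0 0 -1" --pt "0 0 0.002 0 0 0 -1" --pt "0 0 0.002 0 0 0 -1" --pt "0 0 0 0 0 0 -1" --pt "0 0 0 0 0 0 -1"

```text
clock: 6.88
ee_pos: [0.4979, -0.2662, 0.0846]
eef_rot: [3.141, 0.0, 1.85]
wrist_force: [-2.3, 1.0, 5.7]
gripper_width: 0.0136
gripper_force: 12.0
```

```bash
python3 -c "
from h import *;go(.499,-.264,.0846,105.9)"
```

```text
t 6.88 pos [ 0.4979 -0.2662  0.0846] yaw [1.7999e+02 2.0000e-02 1.0597e+02] w 0.0136 F [-2.3  1.   5.7]
tool d mm [1.8 1.7 0. ] total share [0.0037 0.0034 0.0001] rows 1 each [0.0037 0.0034 0.0001]
turn deg [0.01 0.02 0.07] rows 1 each [0.0002 0.0005 0.0015]
```

>>> carry_out --pt "0 0 0 0 0 0 -0.5" --pt "0 0 0 0 0 0 -0.2" --pt "0 0 0 0 0 0 0" --pt "0 0 0 0 0 0 0.1" --pt "0 0 0 0 0 0 0.1" --pt "0 0 -0.04 0 0 0 0.1" --pt "0 0 -0.06 0 0 0 0.1" --pt "0 0 -0.06 0 0 0 0.1" --pt "0 0 -0.06 0 0 0 0.1" --pt "0 0 -0.06 0 0 0 0.1"

```text
clock: 7.72
ee_pos: [0.4971, -0.2656, 0.2244]
eef_rot: [-3.141, -0.001, 1.849]
wrist_force: [0.7, -0.5, 1.3]
gripper_width: 0.0507
gripper_force: 0.0
```

```bash
python3 -c "
from h import *;go(.4820,.0417,.22,105.9)"
```

```text
t 7.72 pos [ 0.4971 -0.2656  0.2244] yaw [-1.7996e+02 -6.0000e-02  1.0596e+02] w 0.0507 F [ 0.7 -0.5  1.3]
tool d mm [299.6  70.    4.7] total share [0.5993 0.1399 0.0093] rows 9 each [0.0666 0.0155 0.001 ]
turn deg [-0.04 -0.06  0.06] rows 1 each [-0.0009 -0.0013  0.0014]
```

>>> carry_out --pt "0.0665 0.0155 0 0 0 0 0.1" --pt "0.0665 0.0155 0 0 0 0 0.1" --pt "0.0665 0.0155 0 0 0 0 0.1" --pt "0.0665 0.0155 0 0 0 0 0.1" --pt "0.0665 0.0155 0 0 0 0 0.1" --pt "0.0665 0.0155 0 0 0 0 0.1" --pt "0.0665 0.0155 0 0 0 0 0.1" --pt "0.0665 0.0155 0 0 0 0 0.1" --pt "0.0665 0.0155 0 0 0 0 0.1" --pt "0 0 0 0 0 0 0.1"

```text
clock: 8.55
ee_pos: [0.4812, 0.0457, 0.2231]
eef_rot: [-3.141, -0.003, 1.855]
wrist_force: [-0.2, 0.5, 0.3]
gripper_width: 0.0501
gripper_force: 0.0
```

>>> carry_out --pt "0 0 0.03 0 0 0 0.1" --pt "0 0 0.03 0 0 0 0.1" --pt "0 0 0 0 0 0 0.1"

```text
clock: 8.8
ee_pos: [0.4802, 0.041, 0.1904]
eef_rot: [-3.136, -0.002, 1.85]
wrist_force: [-0.8, 0.6, -0.9]
gripper_width: 0.0507
gripper_force: 0.0
```

```bash
python3 -c "
from h import *;go(.4815,.042,.099,105.9)"
```

```text
t 8.8 pos [0.4802 0.041  0.1904] yaw [-1.7968e+02 -1.3000e-01  1.0598e+02] w 0.0507 F [-0.8  0.6 -0.9]
tool d mm [ 0.4  2.  91.4] total share [0.0008 0.004  0.1828] rows 3 each [0.0003 0.0013 0.0609]
turn deg [-0.32 -0.13  0.08] rows 1 each [-0.007  -0.0029  0.0019]
```

>>> carry_out --pt "0 0.002 0.05 0 0 0 0.1" --pt "0 0 0.05 0 0 0 0.1" --pt "0 0 0.05 0 0 0 0.1" --pt "0 0 0.027 0 0 0 0.1" --pt "0 0 0 0 0 0 0.1" --pt "0 0 0 0 0 0 0.1"

```text
clock: 9.3
ee_pos: [0.4831, 0.0407, 0.1051]
eef_rot: [-3.14, -0.0, 1.849]
wrist_force: [-0.6, 0.8, 0.5]
gripper_width: 0.0506
gripper_force: 0.0
```

```bash
python3 -c "
from h import *;go(.4815,.042,.099,105.9)
a=viewer.camera('side')[130:230,180:290];cv2.imwrite('pics/s4.png',cv2.resize(a,None,fx=5,fy=5,interpolation=2))"
```

```text
t 9.3 pos [0.4831 0.0407 0.1051] yaw [-1.7993e+02 -3.0000e-02  1.0593e+02] w 0.0506 F [-0.6  0.8  0.5]
tool d mm [ 1.7 -1.2  6.1] total share [ 0.0033 -0.0024  0.0123] rows 1 each [ 0.0033 -0.0024  0.0123]
turn deg [-0.07 -0.03  0.03] rows 1 each [-0.0016 -0.0006  0.0007]
```

View pics/s4.png

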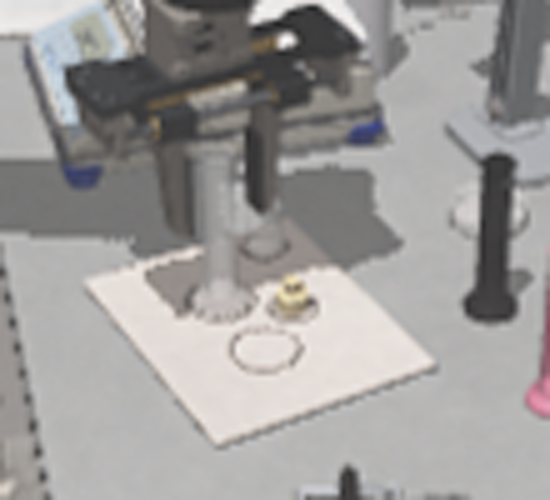

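The fingers straddle the cylinder tube at (218,200), with the weight clear at (292,295). I'll close and check.

>>> carry_out --pt "0 -0.0015 0.008 0 0 0 0.1" --pt "0 0 0 0 0 0 -0.1" --pt "0 0 0 0 0 0 -0.3" --pt "0 0 0 0 0 0 -0.5" --pt "0 0 0 0 0 0 -1" --pt "0 0 0 0 0 0 -1" --pt "0 0 0 0 0 0 -1" --pt "0 0 0 0 0 0 -1" --newtons 12

```text
clock: 10.02
ee_pos: [0.4829, 0.0409, 0.1015]
eef_rot: [3.141, 0.0, 1.85]
wrist_force: [-0.1, 0.1, 4.0]
gripper_width: 0.0249
gripper_force: 12.0
```

```bash
python3 -c "
from h import *;go(.485,-.345,.22,105.9)"
```

```text
t 10.02 pos [0.4829 0.0409 0.1015] yaw [1.7997e+02 2.0000e-02 1.0597e+02] w 0.0249 F [-0.1  0.1  4. ]
tool d mm [-371.6 -104.1 -118.4] total share [-0.7432 -0.2082 -0.2368] rows 12 each [-0.0619 -0.0173 -0.0197]
turn deg [0.03 0.02 0.07] rows 1 each [0.0007 0.0005 0.0016]
```

>>> carry_out --pt "0 0 -0.04 0 0 0 -1" --pt "0 0 -0.06 0 0 0 -1" --pt "0 0 -0.06 0 0 0 -1" --pt "0 0 -0.06 0 0 0 -1" --pt "0 0 -0.07 0 0 0 -1" --pt "-0.062 -0.0173 0 0 0 0 -1" --pt "-0.062 -0.0173 0 0 0 0 -1" --pt "-0.062 -0.0173 0 0 0 0 -1" --pt "-0.062 -0.0173 0 0 0 0 -1" --pt "-0.062 -0.0173 0 0 0 0 -1"

```text
clock: 10.85
ee_pos: [0.4833, -0.1213, 0.2459]
eef_rot: [-3.141, -0.0, 1.85]
wrist_force: [0.3, -0.9, -1.1]
gripper_width: 0.0247
gripper_force: 12.0
```

>>> carry_out --pt "-0.062 -0.0173 0 0 0 0 -1" --pt "-0.062 -0.0173 0 0 0 0 -1" --pt "-0.062 -0.0173 0 0 0 0 -1" --pt "-0.062 -0.0173 0 0 0 0 -1" --pt "-0.062 -0.0173 0 0 0 0 -1" --pt "-0.062 -0.0173 0 0 0 0 -1" --pt "-0.062 -0.0173 0 0 0 0 -1" --pt "0 0 0 0 0 0 -1" --pt "0 0 0 0 0 0 -1"

```text
clock: 11.6
ee_pos: [0.4846, -0.3463, 0.2453]
eef_rot: [-3.141, -0.001, 1.847]
wrist_force: [-0.1, 0.4, -0.5]
gripper_width: 0.0248
gripper_force: 12.0
```

```bash
python3 -c "
from h import *;go(.485,-.345,.0975,105.9)"
```

```text
t 11.6 pos [ 0.4846 -0.3463  0.2453] yaw [-1.7997e+02 -8.0000e-02  1.0583e+02] w 0.0248 F [-0.1  0.4 -0.5]
tool d mm [  0.9   0.8 147.8] total share [0.0018 0.0016 0.2955] rows 5 each [0.0004 0.0003 0.0591]
turn deg [-0.03 -0.08 -0.07] rows 1 each [-0.0006 -0.0017 -0.0015]
```

>>> carry_out --pt "0 0 0.05 0 0 0 -1" --pt "0 0 0.06 0 0 0 -1" --pt "0 0 0.06 0 0 0 -1" --pt "0 0 0.06 0 0 0 -1" --pt "0 0 0.045 0 0 0 -1" --pt "0 0 0.01 0 0 0 -1" --pt "0 0 0 0 0 0 -1" --pt "0 0 0 0 0 0 -1"

```text
clock: 12.27
ee_pos: [0.4858, -0.345, 0.1049]
eef_rot: [3.141, 0.001, 1.85]
wrist_force: [-0.1, 0.4, -0.3]
gripper_width: 0.0245
gripper_force: 12.0
```

>>> carry_out --pt "0 0 0.002 0 0 0 -1" --pt "0 0 0.002 0 0 0 -1" --pt "0 0 0 0 0 0 -1" --pt "0 0 0 0 0 0 -1"

```text
clock: 12.6
ee_pos: [0.4855, -0.3457, 0.1026]
eef_rot: [3.141, 0.001, 1.849]
wrist_force: [0.2, -0.0, -0.6]
gripper_width: 0.0249
gripper_force: 12.0
```

>>> carry_out --pt "0 0 0.003 0 0 0 -1" --pt "0 0 0.003 0 0 0 -1" --pt "0 0 0.002 0 0 0 -1" --pt "0 0 0.002 0 0 0 -1" --pt "0 0 0 0 0 0 -1" --pt "0 0 0 0 0 0 -1"

```text
clock: 13.1
ee_pos: [0.4854, -0.3457, 0.0975]
eef_rot: [3.141, 0.001, 1.849]
wrist_force: [-1.2, 1.4, 5.3]
gripper_width: 0.0243
gripper_force: 12.0
```

>>> carry_out --pt "0 0 0 0 0 0 -0.35" --pt "0 0 0 0 0 0 -0.2" --pt "0 0 0 0 0 0 0" --pt "0 0 0 0 0 0 0.1" --pt "0 0 0 0 0 0 0.1" --pt "0 0 -0.04 0 0 0 0.1" --pt "0 0 -0.06 0 0 0 0.1" --pt "0 0 -0.06 0 0 0 0.1" --pt "0 0 -0.06 0 0 0 0.1" --pt "0 0 -0.06 0 0 0 0.1"

```text
clock: 13.93
ee_pos: [0.4849, -0.3451, 0.2378]
eef_rot: [-3.141, -0.0, 1.849]
wrist_force: [0.5, -0.8, 1.0]
gripper_width: 0.0507
gripper_force: 0.0
```

```bash
python3 -c "
from h import *;go(.5285,.021,.22,105.9)"
```

```text
t 13.93 pos [ 0.4849 -0.3451  0.2378] yaw [-1.7999e+02 -2.0000e-02  1.0596e+02] w 0.0507 F [ 0.5 -0.8  1. ]
tool d mm [339.9 142.6  17.9] total share [0.6799 0.2852 0.0358] rows 11 each [0.0618 0.0259 0.0033]
turn deg [-0.01 -0.02  0.06] rows 1 each [-0.0002 -0.0004  0.0014]
```

>>> carry_out --pt "0.0618 0.0259 0 0 0 0 0.1" --pt "0.0618 0.0259 0 0 0 0 0.1" --pt "0.0618 0.0259 0 0 0 0 0.1" --pt "0.0618 0.0259 0 0 0 0 0.1" --pt "0.0618 0.0259 0 0 0 0 0.1" --pt "0.0618 0.0259 0 0 0 0 0.1" --pt "0.0618 0.0259 0 0 0 0 0.1" --pt "0.0618 0.0259 0 0 0 0 0.1" --pt "0.0618 0.0259 0 0 0 0 0.1" --pt "0.0618 0.0259 0 0 0 0 0.1"

```text
clock: 14.77
ee_pos: [0.5245, -0.0109, 0.2366]
eef_rot: [3.141, 0.0, 1.849]
wrist_force: [-0.5, -0.5, 0.6]
gripper_width: 0.0507
gripper_force: 0.0
```

>>> carry_out --pt "0.0618 0.0259 0 0 0 0 0.1" --pt "0 0 0.05 0 0 0 0.1" --pt "0 0 0.06 0 0 0 0.1" --pt "0 0 0.06 0 0 0 0.1" --pt "0 0 0.06 0 0 0 0.1" --pt "0 0 0 0 0 0 0.1" --pt "0 0 0 0 0 0 0.1"

```text
clock: 15.35
ee_pos: [0.5273, 0.021, 0.1205]
eef_rot: [-3.138, -0.002, 1.849]
wrist_force: [0.2, -0.6, 1.0]
gripper_width: 0.0503
gripper_force: 0.0
```

```bash
python3 -c "
from h import *;go(.529,.0215,.036,105.9)"
```

```text
t 15.35 pos [0.5273 0.021  0.1205] yaw [-1.7980e+02 -1.0000e-01  1.0596e+02] w 0.0503 F [ 0.2 -0.6  1. ]
tool d mm [-0.1  2.1 84.5] total share [-0.0002  0.0041  0.169 ] rows 3 each [-0.0001  0.0014  0.0563]
turn deg [-0.2  -0.1   0.06] rows 1 each [-0.0044 -0.0023  0.0014]
```

>>> carry_out --pt "0 0.003 0.05 0 0 0 0.1" --pt "0 0 0.05 0 0 0 0.1" --pt "0 0 0.03 0 0 0 0.1" --pt "0 0 0.01 0 0 0 0.1" --pt "0 0 0 0 0 0 0.1" --pt "0 0 0 0 0 0 0.1"

```text
clock: 15.85
ee_pos: [0.5317, 0.0208, 0.0537]
eef_rot: [3.139, 0.002, 1.849]
wrist_force: [0.0, 0.3, 0.4]
gripper_width: 0.0504
gripper_force: 0.0
```

```bash
python3 -c "
from h import *;go(.529,.0215,.036,105.9)
a=viewer.camera('side')[150:250,190:290];cv2.imwrite('pics/s5.png',cv2.resize(a,None,fx=5,fy=5,interpolation=2))"
```

```text
t 15.85 pos [0.5317 0.0208 0.0537] yaw [1.7983e+02 9.0000e-02 1.0596e+02] w 0.0504 F [0.  0.3 0.4]
tool d mm [ 1.5 -2.4 17.7] total share [ 0.0029 -0.0049  0.0354] rows 1 each [ 0.0029 -0.0049  0.0354]
turn deg [0.17 0.09 0.06] rows 1 each [0.0038 0.0019 0.0013]
```

View pics/s5.png

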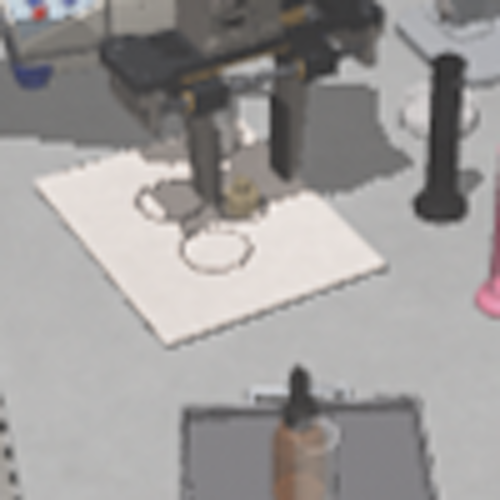

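The weight sits at (243,195), between the fingertips. The bottle stands upright in the tray below it. I'll descend the rest of the way.

>>> carry_out --pt "0.001 -0.003 0.02 0 0 0 0.1" --pt "0 0 0.008 0 0 0 0.1" --pt "0 0 0.004 0 0 0 0.1" --pt "0 0 0 0 0 0 0.1" --pt "0 0 0 0 0 0 0.1"

```text
clock: 16.32
ee_pos: [0.5283, 0.0212, 0.0355]
eef_rot: [-3.141, -0.0, 1.849]
wrist_force: [0.5, -0.1, -0.3]
gripper_width: 0.0504
gripper_force: 0.0
```

```bash
python3 -c "
from h import *;go(.529,.0215,.0355,105.9)"
```

```text
t 16.32 pos [0.5283 0.0212 0.0355] yaw [-1.7998e+02 -1.0000e-02  1.0596e+02] w 0.0504 F [ 0.5 -0.1 -0.3]
tool d mm [ 0.1  0.7 -0. ] total share [ 0.0002  0.0015 -0.0001] rows 1 each [ 0.0002  0.0015 -0.0001]
turn deg [-0.02 -0.01  0.06] rows 1 each [-0.0004 -0.0002  0.0014]
```

>>> carry_out --pt "0 0 0 0 0 0 -0.2" --pt "0 0 0 0 0 0 -0.4" --pt "0 0 0 0 0 0 -1" --pt "0 0 0 0 0 0 -1" --pt "0 0 0 0 0 0 -1" --pt "0 0 0 0 0 0 -1" --pt "0 0 0 0 0 0 -1" --pt "0 0 0 0 0 0 -1" --newtons 25

```text
clock: 16.98
ee_pos: [0.5287, 0.0212, 0.0358]
eef_rot: [3.141, 0.0, 1.849]
wrist_force: [0.2, 0.9, 0.4]
gripper_width: 0.0224
gripper_force: 25.0
```

>>> carry_out --pt "0 0 -0.02 0 0 0 -1" --pt "0 0 -0.05 0 0 0 -1" --pt "0 0 -0.06 0 0 0 -1" --pt "0 0 -0.06 0 0 0 -1" --pt "0 0 -0.06 0 0 0 -1" --pt "0 0 -0.06 0 0 0 -1" --pt "0 0 -0.05 0 0 0 -1" --pt "0 0 0 0 0 0 -1" --pt "0 0 0 0 0 0 -1"

```text
clock: 17.73
ee_pos: [0.5289, 0.0211, 0.2169]
eef_rot: [3.139, 0.001, 1.849]
wrist_force: [-0.6, 0.3, -3.3]
gripper_width: 0.0226
gripper_force: 25.0
```

```bash
python3 -c "
from h import *;go(.555,.3245,.22,180)
"
```

```text
t 17.73 pos [0.5289 0.0211 0.2169] yaw [1.7987e+02 8.0000e-02 1.0597e+02] w 0.0226 F [-0.6  0.3 -3.3]
tool d mm [284.6 108.5  -3.3] total share [ 0.5691  0.2171 -0.0065] rows 9 each [ 0.0632  0.0241 -0.0007]
turn deg [ 6.000e-02  1.500e-01 -7.403e+01] rows 11 each [ 1.000e-04  3.000e-04 -1.496e-01]
```

>>> carry_out --pt "0 0 0 0 0 -0.15 -1" --pt "0 0 0 0 0 -0.15 -1" --pt "0 0 0 0 0 -0.15 -1" --pt "0 0 0 0 0 -0.15 -1" --pt "0 0 0 0 0 -0.15 -1" --pt "0 0 0 0 0 -0.15 -1" --pt "0 0 0 0 0 -0.15 -1" --pt "0 0 0 0 0 -0.15 -1" --pt "0 0 0 0 0 -0.15 -1" --pt "0 0 0 0 0 -0.15 -1"

```text
clock: 18.57
ee_pos: [0.5267, 0.0214, 0.2126]
eef_rot: [3.141, -0.005, 3.033]
wrist_force: [0.3, 1.3, -1.4]
gripper_width: 0.0226
gripper_force: 25.0
```

>>> carry_out --pt "0 0 0 0 0 -0.145 -1" --pt "0 0 0 0 0 0 -1" --pt "0 0 0 0 0 0 -1"

```text
clock: 18.82
ee_pos: [0.5272, 0.0214, 0.2134]
eef_rot: [3.141, -0.004, 3.138]
wrist_force: [0.3, -0.5, -1.9]
gripper_width: 0.023
gripper_force: 25.0
```

```bash
python3 -c "
from h import *;go(.555,.3245,.22,180)
a=viewer.camera('side')[110:240,170:310];cv2.imwrite('pics/s6.png',cv2.resize(a,None,fx=4,fy=4,interpolation=2))"
```

```text
t 18.82 pos [0.5272 0.0214 0.2134] yaw [179.96  -0.23 179.8 ] w 0.023 F [ 0.3 -0.5 -1.9]
tool d mm [-26.8 303.2  -6.5] total share [-0.0536  0.6064 -0.0129] rows 9 each [-0.006   0.0674 -0.0014]
turn deg [ 0.04 -0.23 -0.2 ] rows 1 each [ 0.0009 -0.0051 -0.0044]
```

View pics/s6.png

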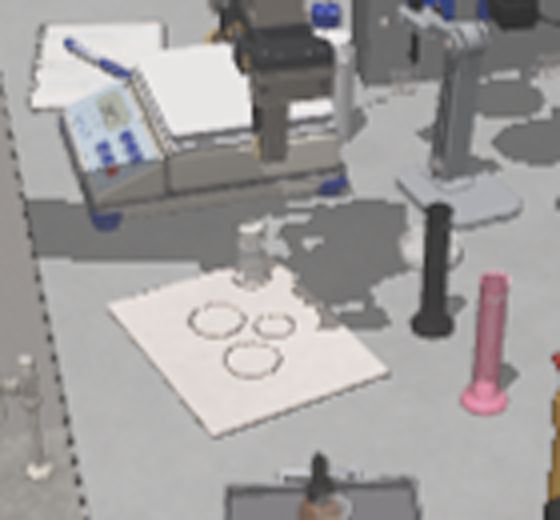

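The weight has left its circle, and the vial at (252,255) is untouched. Next I'll move over the pan.

>>> carry_out --pt "-0.006 0.067 -0.0015 0 -0.005 -0.004 -1" --pt "-0.006 0.067 -0.0015 0 0 0 -1" --pt "-0.006 0.067 -0.0015 0 0 0 -1" --pt "-0.006 0.067 -0.0015 0 0 0 -1" --pt "-0.006 0.067 -0.0015 0 0 0 -1" --pt "-0.006 0.067 -0.0015 0 0 0 -1" --pt "-0.006 0.067 -0.0015 0 0 0 -1" --pt "-0.006 0.067 -0.0015 0 0 0 -1" --pt "-0.006 0.067 -0.0015 0 0 0 -1" --pt "0 0 0 0 0 0 -1"

```text
clock: 19.7
ee_pos: [0.5536, 0.328, 0.2214]
eef_rot: [3.139, 0.003, -3.137]
wrist_force: [-1.1, -0.1, -2.6]
gripper_width: 0.0226
gripper_force: 25.0
```

>>> carry_out --pt "0 0 0.02 0 0 0 -1" --pt "0 0 0.04 0 0 0 -1" --pt "0 0 0.04 0 0 0 -1" --pt "0 0 0.03 0 0 0 -1" --pt "0 0 0.02 0 0 0 -1" --pt "0 0 0 0 0 0 -1" --pt "0 0 0 0 0 0 -1"

```text
clock: 20.28
ee_pos: [0.5546, 0.3218, 0.1467]
eef_rot: [-3.141, 0.002, -3.14]
wrist_force: [0.0, 1.2, -1.9]
gripper_width: 0.0226
gripper_force: 25.0
```

```bash
python3 -c "
from h import *;go(.555,.3245,.124,180)"
```

```text
t 20.28 pos [0.5546 0.3218 0.1467] yaw [-1.7996e+02  1.4000e-01 -1.7992e+02] w 0.0226 F [ 0.   1.2 -1.9]
tool d mm [-0.3  2.7 22.7] total share [-0.0006  0.0055  0.0454] rows 1 each [-0.0006  0.0055  0.0454]
turn deg [-0.04  0.14  0.08] rows 1 each [-0.0009  0.0031  0.0018]
```

>>> carry_out --pt "0 0.004 0.02 0 0 0 -1" --pt "0 0 0.012 0 0 0 -1" --pt "0 0 0.006 0 0 0 -1" --pt "0 0 0.003 0 0 0 -1" --pt "0 0 0.002 0 0 0 -1" --pt "0 0 0 0 0 0 -1" --pt "0 0 0 0 0 0 -1"

```text
clock: 20.87
ee_pos: [0.5552, 0.3248, 0.1263]
eef_rot: [3.141, 0.004, -3.139]
wrist_force: [0.5, 0.5, -2.2]
gripper_width: 0.0229
gripper_force: 25.0
```

```bash
python3 -c "
from h import *;go(.555,.3245,.1235,180)
a=viewer.camera('side')[90:170,180:290];cv2.imwrite('pics/s7.png',cv2.resize(a,None,fx=5,fy=5,interpolation=2))"
```

```text
t 20.87 pos [0.5552 0.3248 0.1263] yaw [ 179.99    0.25 -179.83] w 0.0229 F [ 0.5  0.5 -2.2]
tool d mm [ 0.2 -0.3  2.8] total share [ 0.0004 -0.0007  0.0055] rows 1 each [ 0.0004 -0.0007  0.0055]
turn deg [0.01 0.25 0.17] rows 1 each [0.0002 0.0057 0.0038]
```

View pics/s7.png

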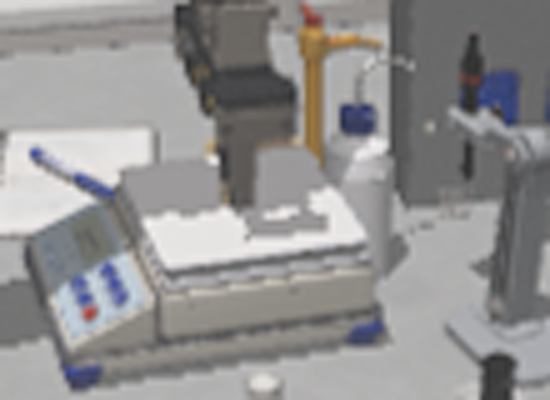

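The fingertips are just above the pan's middle at (240,205), and the weight is hidden between them. I'll lower slowly until contact.

>>> carry_out --pt "0 0 0.002 0 0 0 -1" --pt "0 0 0.002 0 0 0 -1" --pt "0 0 0.001 0 0 0 -1" --pt "0 0 0.001 0 0 0 -1" --pt "0 0 0 0 0 0 -1" --pt "0 0 0 0 0 0 -1"

```text
clock: 21.42
ee_pos: [0.5552, 0.3248, 0.1238]
eef_rot: [3.141, 0.004, -3.139]
wrist_force: [-2.6, -1.5, 4.7]
gripper_width: 0.0228
gripper_force: 25.0
```

Contact. I'll release and lift.

>>> carry_out --pt "0 0 0 0 0 0 -0.4" --pt "0 0 0 0 0 0 -0.2" --pt "0 0 0 0 0 0 0.1" --pt "0 0 0 0 0 0 0.1" --pt "0 0 0 0 0 0 0.1" --pt "0 0 -0.03 0 0 0 0.1" --pt "0 0 -0.06 0 0 0 0.1" --pt "0 0 -0.06 0 0 0 0.1" --pt "0 0 -0.06 0 0 0 0.1" --pt "0 0 0 0 0 0 0.1" --newtons 12

```text
clock: 22.25
ee_pos: [0.5579, 0.326, 0.2359]
eef_rot: [3.137, 0.016, -3.139]
wrist_force: [0.2, 0.3, 1.1]
gripper_width: 0.0506
gripper_force: 0.0
```

>>> carry_out --pt "0 -0.067 -0.008 0 0 0 0.1" --pt "0 -0.067 -0.008 0 0 0 0.1" --pt "0 -0.067 -0.008 0 0 0 0.1" --pt "0 -0.067 -0.008 0 0 0 0.1" --pt "0 -0.067 -0.008 0 0 0 0.1" --pt "0 -0.067 -0.008 0 0 0 0.1" --pt "0 -0.067 -0.008 0 0 0 0.1" --pt "0 -0.067 -0.008 0 0 0 0.1" --pt "0 -0.067 -0.008 0 0 0 0.1" --pt "0 -0.067 0 0 0 0 0.1"

```text
clock: 23.08
ee_pos: [0.5556, -0.0119, 0.2646]
eef_rot: [-3.141, 0.005, -3.139]
wrist_force: [0.3, 0.3, -0.2]
gripper_width: 0.0507
gripper_force: 0.0
```

>>> carry_out --pt "0 0 0 0 0 0.15 0.1" --pt "0 0 0 0 0 0.15 0.1" --pt "0 0 0 0 0 0.15 0.1" --pt "0 0 0 0 0 0.15 0.1" --pt "0 0 0 0 0 0.15 0.1" --pt "0 0 0 0 0 0.15 0.1" --pt "0 0 0 0 0 0.15 0.1" --pt "0 0 0 0 0 0.15 0.1" --pt "0 0 0 0 0 0.15 0.1" --pt "0 0 0 0 0 0.15 0.1"

```text
clock: 23.92
ee_pos: [0.5554, -0.0103, 0.2634]
eef_rot: [3.138, 0.001, 1.961]
wrist_force: [-0.9, -0.1, 0.1]
gripper_width: 0.0509
gripper_force: 0.0
```

```bash
python3 -c "
from h import *
a=viewer.camera('top');cv2.imwrite('pics/tf.png',a);sd=viewer.camera('side');cv2.imwrite('pics/sf.png',sd)
a=cv2.resize(a[145:245,90:360],None,fx=2.9,fy=2.9,interpolation=2);b=cv2.resize(sd[100:280,170:290],None,fx=1.6,fy=1.6,interpolation=2)
o=np.zeros((a.shape[0]+b.shape[0],a.shape[1],3),np.uint8);o[:a.shape[0]]=a;o[a.shape[0]:,:b.shape[1]]=b;cv2.imwrite('pics/c8.png',o);print(a.shape)
go(.4854,-.3457,.25,105.9)"
```

```text
(290, 783, 3)
t 24.02 pos [ 0.5554 -0.0102  0.2635] yaw [1.7981e+02 7.0000e-02 1.1264e+02] w 0.0507 F [-0.2 -0.2  0.3]
tool d mm [-282.6 -193.8   13.2] total share [-0.5653 -0.3876  0.0265] rows 10 each [-0.0565 -0.0388  0.0026]
turn deg [0.2  0.06 6.74] rows 1 each [0.0044 0.0014 0.1499]
```

View pics/c8.png

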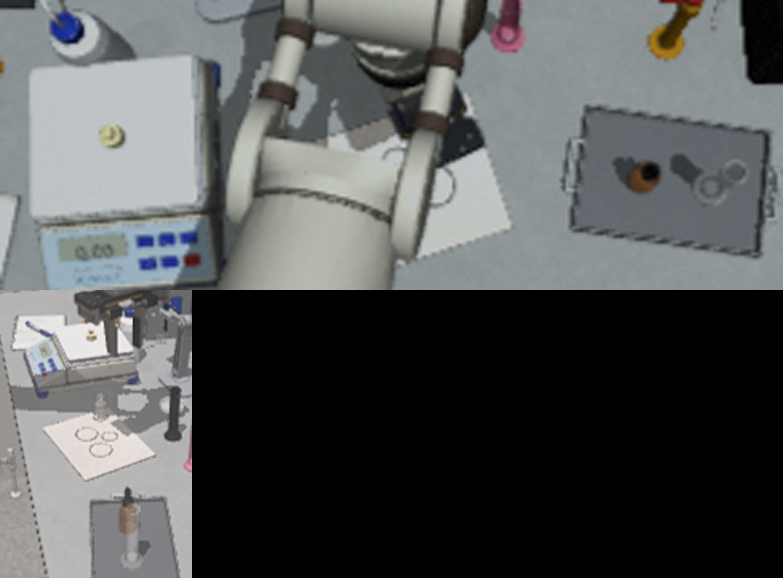

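The weight stands upright on the pan at (111,134). The bottle at (643,177) and the cylinder at (712,187) stand upright in the tray. I'll check the weight's offset by mask.

Run:
```python
from h import *
a=cv2.imread('pics/tf.png');h=cv2.cvtColor(a,cv2.COLOR_BGR2HSV)
m=np.zeros(a.shape[:2],np.uint8);m[170:215,105:155]=((h[...,1]>60)[170:215,105:155])*255
ys,xs=np.nonzero(m);print(len(xs),xs.mean(),ys.mean(),plane('top',xs.mean(),ys.mean(),.112))
f=lambda x,y:((x+.5)/2.9-.5+90,(y+.5)/2.9-.5+145)
print('cylfoot',plane('top',*f(710,187),.006),'botfoot',plane('top',*f(642,180),.03))
```

```text
24 128.625 191.75 [0.55051269 0.31924002 0.112     ]
cylfoot [ 0.48459787 -0.34489025  0.006     ] botfoot [ 0.49257352 -0.26151125  0.03      ]
```

>>> carry_out --pt "0 0 0 0 0 0.15 0.1" --pt "0 0 0 0 0 0 0.1" --pt "0 0 0 0 0 0 0.1"

```text
clock: 24.27
ee_pos: [0.5554, -0.0103, 0.2637]
eef_rot: [3.138, 0.001, 1.854]
wrist_force: [-0.1, -0.2, 0.5]
gripper_width: 0.0504
gripper_force: 0.0
```

```bash
python3 -c "
from h import *
go(.498,-.266,.2,105.9)"
```

```text
t 24.27 pos [ 0.5554 -0.0103  0.2637] yaw [1.798e+02 6.000e-02 1.062e+02] w 0.0504 F [-0.1 -0.2  0.5]
tool d mm [-229.5 -126.7   63.5] total share [-0.459  -0.2534  0.127 ] rows 8 each [-0.0574 -0.0317  0.0159]
turn deg [0.2  0.06 0.3 ] rows 1 each [0.0045 0.0012 0.0068]
```

>>> carry_out --pt "-0.0574 -0.0317 0.0125 0.004 0 0.007 0.1" --pt "-0.0574 -0.0317 0.0125 0 0 0 0.1" --pt "-0.0574 -0.0317 0.0125 0 0 0 0.1" --pt "-0.0574 -0.0317 0.0125 0 0 0 0.1" --pt "-0.0574 -0.0317 0.0125 0 0 0 0.1" --pt "-0.0574 -0.0317 0.0125 0 0 0 0.1" --pt "-0.0574 -0.0317 0.0125 0 0 0 0.1" --pt "-0.0574 -0.0317 0.0125 0 0 0 0.1" --pt "0 0 0 0 0 0 0.1" --pt "0 0 0 0 0 0 0.1"

```text
clock: 25.1
ee_pos: [0.4947, -0.2667, 0.2135]
eef_rot: [3.141, 0.0, 1.844]
wrist_force: [-0.4, 0.5, 0.4]
gripper_width: 0.0506
gripper_force: 0.0
```

```bash
python3 -c "
from h import *
go(.498,-.266,.0846,105.9)"
```

```text
t 25.1 pos [ 0.4947 -0.2667  0.2135] yaw [179.99   0.   105.63] w 0.0506 F [-0.4  0.5  0.4]
tool d mm [ -0.2   3.4 128.9] total share [-0.0005  0.0067  0.2578] rows 4 each [-0.0001  0.0017  0.0644]
turn deg [ 0.01  0.   -0.27] rows 1 each [ 0.0002  0.0001 -0.0059]
```

>>> carry_out --pt "0 0.006 0.05 0 0 -0.006 0.1" --pt "0 0 0.06 0 0 0 0.1" --pt "0 0 0.06 0 0 0 0.1" --pt "0 0 0.05 0 0 0 0.1" --pt "0 0 0.03 0 0 0 0.1" --pt "0 0 0.006 0 0 0 0.1" --pt "0 0 0 0 0 0 0.1" --pt "0 0 0 0 0 0 0.1"

```text
clock: 25.77
ee_pos: [0.4993, -0.2647, 0.0874]
eef_rot: [3.14, 0.003, 1.85]
wrist_force: [1.2, -0.3, 0.6]
gripper_width: 0.0504
gripper_force: 0.0
```

```bash
python3 -c "
from h import *
go(.498,-.266,.0846,105.9)"
```

```text
t 25.77 pos [ 0.4993 -0.2647  0.0874] yaw [1.7990e+02 1.5000e-01 1.0599e+02] w 0.0504 F [ 1.2 -0.3  0.6]
tool d mm [-0.8 -1.6  2.8] total share [-0.0017 -0.0033  0.0056] rows 1 each [-0.0017 -0.0033  0.0056]
turn deg [0.1  0.15 0.09] rows 1 each [0.0023 0.0033 0.002 ]
```

>>> carry_out --pt "-0.002 -0.003 0.004 0 0 0 0.1" --pt "0 0 0 0 0 0 -0.2" --pt "0 0 0 0 0 0 -0.5" --pt "0 0 0 0 0 0 -1" --pt "0 0 0 0 0 0 -1" --pt "0 0 0 0 0 0 -1" --pt "0 0 0 0 0 0 -1" --pt "0 0 0 0 0 0 -1" --newtons 12

```text
clock: 26.43
ee_pos: [0.4977, -0.2666, 0.0846]
eef_rot: [3.14, 0.002, 1.848]
wrist_force: [1.2, 0.3, 2.6]
gripper_width: 0.0135
gripper_force: 12.0
```

```bash
python3 -c "
from h import *
go(.4998,-.0225,.19,105.9)"
```

```text
t 26.43 pos [ 0.4977 -0.2666  0.0846] yaw [1.7991e+02 1.2000e-01 1.0587e+02] w 0.0135 F [1.2 0.3 2.6]
tool d mm [ 234.    69.  -105.8] total share [ 0.468   0.1379 -0.2115] rows 8 each [ 0.0585  0.0172 -0.0264]
turn deg [ 0.09  0.12 -0.03] rows 1 each [ 0.002   0.0027 -0.0007]
```

>>> carry_out --pt "0 0 -0.03 0 0 0 -1" --pt "0 0 -0.06 0 0 0 -1" --pt "0 0 -0.06 0 0 0 -1" --pt "0 0 -0.06 0 0 0 -1" --pt "0.0585 0.0172 0 0 0 0 -1" --pt "0.0585 0.0172 0 0 0 0 -1" --pt "0.0585 0.0172 0 0 0 0 -1" --pt "0.0585 0.0172 0 0 0 0 -1" --pt "0.0585 0.0172 0 0 0 0 -1" --pt "0.0585 0.0172 0 0 0 0 -1"

```text
clock: 27.27
ee_pos: [0.498, -0.0818, 0.1885]
eef_rot: [-3.141, 0.001, 1.848]
wrist_force: [0.4, -0.8, -0.6]
gripper_width: 0.0142
gripper_force: 12.0
```

>>> carry_out --pt "0.0585 0.0172 0 0 0 0 -1" --pt "0.0585 0.0172 0 0 0 0 -1" --pt "0 0 0.04 0 0 0 -1" --pt "0 0 0.05 0 0 0 -1" --pt "0 0 0.05 0 0 0 -1" --pt "0 0 0.03 0 0 0 -1" --pt "0 0 0 0 0 0 -1" --pt "0 0 0 0 0 0 -1"

```text
clock: 27.93
ee_pos: [0.4984, -0.0221, 0.1031]
eef_rot: [-3.14, -0.0, 1.848]
wrist_force: [0.6, 0.5, 0.4]
gripper_width: 0.0135
gripper_force: 12.0
```

```bash
python3 -c "
from h import *
go(.4997,-.0222,.0890,105.9)"
```

```text
t 27.93 pos [ 0.4984 -0.0221  0.1031] yaw [-1.7991e+02 -2.0000e-02  1.0587e+02] w 0.0135 F [0.6 0.5 0.4]
tool d mm [-0.4  1.2 14.1] total share [-0.0009  0.0025  0.0282] rows 1 each [-0.0009  0.0025  0.0282]
turn deg [-0.09 -0.02 -0.03] rows 1 each [-0.0021 -0.0004 -0.0006]
```

>>> carry_out --pt "-0.001 0.001 0.015 0 0 0 -1" --pt "0 0 0.006 0 0 0 -1" --pt "0 0 0 0 0 0 -1" --pt "0 0 0 0 0 0 -1" --pt "0 0 0 0 0 0 -1"

```text
clock: 28.35
ee_pos: [0.5004, -0.0228, 0.0939]
eef_rot: [3.14, 0.002, 1.848]
wrist_force: [0.7, 0.0, -0.6]
gripper_width: 0.014
gripper_force: 12.0
```

```bash
python3 -c "
from h import *
go(.4997,-.0222,.0885,105.9)"
```

```text
t 28.35 pos [ 0.5004 -0.0228  0.0939] yaw [1.7991e+02 9.0000e-02 1.0587e+02] w 0.014 F [ 0.7  0.  -0.6]
tool d mm [ 0.8 -0.5  5.4] total share [ 0.0016 -0.0009  0.0109] rows 1 each [ 0.0016 -0.0009  0.0109]
turn deg [ 0.09  0.09 -0.03] rows 1 each [ 0.0019  0.0021 -0.0007]
```

>>> carry_out --pt "0.001 -0.001 0.003 0 0 0 -1" --pt "0 0 0.003 0 0 0 -1" --pt "0 0 0.002 0 0 0 -1" --pt "0 0 0.002 0 0 0 -1" --pt "0 0 0.001 0 0 0 -1" --pt "0 0 0 0 0 0 -1" --pt "0 0 0 0 0 0 -1"

```text
clock: 28.93
ee_pos: [0.4994, -0.0224, 0.0886]
eef_rot: [3.141, 0.001, 1.848]
wrist_force: [-2.8, 0.5, 6.4]
gripper_width: 0.0139
gripper_force: 12.0
```

Touched down. I'll release, lift and head for the cylinder.

>>> carry_out --pt "0 0 0 0 0 0 -0.5" --pt "0 0 0 0 0 0 -0.2" --pt "0 0 0 0 0 0 0" --pt "0 0 0 0 0 0 0.1" --pt "0 0 0 0 0 0 0.1" --pt "0 0 -0.04 0 0 0 0.1" --pt "0 0 -0.06 0 0 0 0.1" --pt "0 0 -0.06 0 0 0 0.1" --pt "0 0 -0.06 0 0 0 0.1" --pt "0 0 -0.06 0 0 0 0.1"

```text
clock: 29.77
ee_pos: [0.4987, -0.0221, 0.2289]
eef_rot: [-3.141, 0.001, 1.848]
wrist_force: [0.1, -0.2, -0.5]
gripper_width: 0.0504
gripper_force: 0.0
```

```bash
python3 -c "
from h import *
go(.4854,-.3455,.23,105.9)"
```

```text
t 29.77 pos [ 0.4987 -0.0221  0.2289] yaw [-1.7999e+02  4.0000e-02  1.0587e+02] w 0.0504 F [ 0.1 -0.2 -0.5]
tool d mm [-307.4 -101.2   -0.9] total share [-0.6149 -0.2025 -0.0019] rows 10 each [-0.0615 -0.0202 -0.0002]
turn deg [-0.01  0.04 -0.03] rows 1 each [-0.0002  0.0008 -0.0006]
```

>>> carry_out --pt "-0.0615 -0.0202 0 0 0 0 0.1" --pt "-0.0615 -0.0202 0 0 0 0 0.1" --pt "-0.0615 -0.0202 0 0 0 0 0.1" --pt "-0.0615 -0.0202 0 0 0 0 0.1" --pt "-0.0615 -0.0202 0 0 0 0 0.1" --pt "-0.0615 -0.0202 0 0 0 0 0.1" --pt "-0.0615 -0.0202 0 0 0 0 0.1" --pt "-0.0615 -0.0202 0 0 0 0 0.1" --pt "-0.0615 -0.0202 0 0 0 0 0.1" --pt "-0.0615 -0.0202 0 0 0 0 0.1"

```text
clock: 30.6
ee_pos: [0.4856, -0.347, 0.2276]
eef_rot: [3.141, 0.0, 1.848]
wrist_force: [0.2, 0.0, -0.1]
gripper_width: 0.0506
gripper_force: 0.0
```

>>> carry_out --pt "0 0 0 0 0 0 0.1" --pt "0 0 0 0 0 0 0.1" --pt "0 0 0 0 0 0 0.1"

```text
clock: 30.85
ee_pos: [0.486, -0.3449, 0.2275]
eef_rot: [3.141, -0.0, 1.848]
wrist_force: [-0.1, 0.6, -0.4]
gripper_width: 0.0503
gripper_force: 0.0
```

```bash
python3 -c "
from h import *
go(.4854,-.3457,.0975,105.9)"
```

```text
t 30.85 pos [ 0.486  -0.3449  0.2275] yaw [ 1.7998e+02 -2.0000e-02  1.0587e+02] w 0.0503 F [-0.1  0.6 -0.4]
tool d mm [ -0.6  -0.8 130. ] total share [-0.0012 -0.0017  0.2601] rows 4 each [-0.0003 -0.0004  0.065 ]
turn deg [ 0.02 -0.02 -0.03] rows 1 each [ 0.0004 -0.0005 -0.0007]
```

>>> carry_out --pt "-0.001 -0.002 0.05 0 0 0 0.1" --pt "0 0 0.06 0 0 0 0.1" --pt "0 0 0.06 0 0 0 0.1" --pt "0 0 0.05 0 0 0 0.1" --pt "0 0 0.03 0 0 0 0.1" --pt "0 0 0.01 0 0 0 0.1" --pt "0 0 0 0 0 0 0.1" --pt "0 0 0 0 0 0 0.1" --pt "0 0 0 0 0 0 0.1"

```text
clock: 31.6
ee_pos: [0.4865, -0.3469, 0.1]
eef_rot: [3.139, 0.004, 1.848]
wrist_force: [0.6, -0.3, -0.1]
gripper_width: 0.0507
gripper_force: 0.0
```

```bash
python3 -c "
from h import *
go(.4854,-.3457,.0975,105.9)"
```

```text
t 31.6 pos [ 0.4865 -0.3469  0.1   ] yaw [179.88   0.22 105.91] w 0.0507 F [ 0.6 -0.3 -0.1]
tool d mm [ 1.5 -0.7  2.5] total share [ 0.003  -0.0014  0.0051] rows 1 each [ 0.003  -0.0014  0.0051]
turn deg [0.12 0.22 0.01] rows 1 each [0.0027 0.0049 0.0002]
```

>>> carry_out --pt "0.003 -0.001 0.003 0 0 0 0.1" --pt "0 0 0 0 0 0 -0.1" --pt "0 0 0 0 0 0 -0.3" --pt "0 0 0 0 0 0 -1" --pt "0 0 0 0 0 0 -1" --pt "0 0 0 0 0 0 -1" --pt "0 0 0 0 0 0 -1" --pt "0 0 0 0 0 0 -1" --newtons 12

```text
clock: 32.27
ee_pos: [0.4847, -0.3454, 0.0968]
eef_rot: [3.141, 0.001, 1.848]
wrist_force: [-0.1, 0.5, 1.3]
gripper_width: 0.0249
gripper_force: 12.0
```

```bash
python3 -c "
from h import *
go(.4826,.0412,.1015,105.9)"
```

```text
t 32.27 pos [ 0.4847 -0.3454  0.0968] yaw [1.7995e+02 8.0000e-02 1.0587e+02] w 0.0249 F [-0.1  0.5  1.3]
tool d mm [372.4 103.7  -5.1] total share [ 0.7448  0.2074 -0.0103] rows 12 each [ 0.0621  0.0173 -0.0009]
turn deg [ 0.05  0.08 -0.03] rows 1 each [ 0.0011  0.0018 -0.0007]
```

>>> carry_out --pt "0 0 -0.04 0 0 0 -1" --pt "0 0 -0.06 0 0 0 -1" --pt "0 0 -0.06 0 0 0 -1" --pt "0 0 -0.07 0 0 0 -1" --pt "0 0 -0.07 0 0 0 -1" --pt "0.062 0.0173 0 0 0 0 -1" --pt "0.062 0.0173 0 0 0 0 -1" --pt "0.062 0.0173 0 0 0 0 -1" --pt "0.062 0.0173 0 0 0 0 -1" --pt "0.062 0.0173 0 0 0 0 -1"

```text
clock: 33.1
ee_pos: [0.4832, -0.1827, 0.2462]
eef_rot: [3.141, 0.001, 1.847]
wrist_force: [0.2, -0.3, -0.8]
gripper_width: 0.0244
gripper_force: 12.0
```

>>> carry_out --pt "0.062 0.0173 0 0 0 0 -1" --pt "0.062 0.0173 0 0 0 0 -1" --pt "0.062 0.0173 0 0 0 0 -1" --pt "0.062 0.0173 0 0 0 0 -1" --pt "0.062 0.0173 0 0 0 0 -1" --pt "0.062 0.0173 0 0 0 0 -1" --pt "0.062 0.0173 0 0 0 0 -1" --pt "0 0 0 0 0 0 -1" --pt "0 0 0 0 0 0 -1"

```text
clock: 33.85
ee_pos: [0.4822, 0.0423, 0.2461]
eef_rot: [3.141, 0.001, 1.851]
wrist_force: [-0.2, 0.2, 0.1]
gripper_width: 0.0249
gripper_force: 12.0
```

```bash
python3 -c "
from h import *
go(.4826,.0412,.1015,105.9)"
```

```text
t 33.85 pos [0.4822 0.0423 0.2461] yaw [1.7999e+02 7.0000e-02 1.0606e+02] w 0.0249 F [-0.2  0.2  0.1]
tool d mm [-1.000e+00  1.000e-01  1.446e+02] total share [-2.000e-03  1.000e-04  2.892e-01] rows 5 each [-0.0004  0.      0.0578]
turn deg [0.01 0.07 0.16] rows 1 each [0.0002 0.0016 0.0034]
```

>>> carry_out --pt "-0.001 0 0.04 0 0 0 -1" --pt "0 0 0.06 0 0 0 -1" --pt "0 0 0.06 0 0 0 -1" --pt "0 0 0.06 0 0 0 -1" --pt "0 0 0.04 0 0 0 -1" --pt "0 0 0.01 0 0 0 -1" --pt "0 0 0 0 0 0 -1" --pt "0 0 0 0 0 0 -1" --pt "0 0 0 0 0 0 -1"

```text
clock: 34.6
ee_pos: [0.4843, 0.0399, 0.1132]
eef_rot: [3.138, 0.003, 1.847]
wrist_force: [-0.2, -1.0, -1.0]
gripper_width: 0.0246
gripper_force: 12.0
```

```bash
python3 -c "
from h import *
go(.4826,.0412,.101,105.9)"
```

```text
t 34.6 pos [0.4843 0.0399 0.1132] yaw [1.7979e+02 1.5000e-01 1.0584e+02] w 0.0246 F [-0.2 -1.  -1. ]
tool d mm [ 1.8 -1.3 12.1] total share [ 0.0035 -0.0026  0.0243] rows 1 each [ 0.0035 -0.0026  0.0243]
turn deg [ 0.21  0.15 -0.06] rows 1 each [ 0.0046  0.0033 -0.0013]
```

>>> carry_out --pt "0.002 -0.0015 0.01 0 0 0 -1" --pt "0 0 0.005 0 0 0 -1" --pt "0 0 0.003 0 0 0 -1" --pt "0 0 0.002 0 0 0 -1" --pt "0 0 0.002 0 0 0 -1" --pt "0 0 0 0 0 0 -1" --pt "0 0 0 0 0 0 -1" --pt "0 0 0 0 0 0 -1"

```text
clock: 35.27
ee_pos: [0.4822, 0.0413, 0.1008]
eef_rot: [3.14, 0.001, 1.848]
wrist_force: [-0.9, 0.5, 5.3]
gripper_width: 0.0245
gripper_force: 12.0
```

```bash
python3 -c "
from h import *
go(.4826,.0412,.101,105.9)"
```

```text
t 35.27 pos [0.4822 0.0413 0.1008] yaw [1.7991e+02 8.0000e-02 1.0588e+02] w 0.0245 F [-0.9  0.5  5.3]
tool d mm [-0.2  0.3 -0.2] total share [-0.0004  0.0007 -0.0005] rows 1 each [-0.0004  0.0007 -0.0005]
turn deg [ 0.09  0.08 -0.02] rows 1 each [ 0.002   0.0018 -0.0005]
```

The cylinder is seated. I'll release, lift and move aside (-y) for a final look.

>>> carry_out --pt "0 0 0 0 0 0 -0.35" --pt "0 0 0 0 0 0 -0.2" --pt "0 0 0 0 0 0 0" --pt "0 0 0 0 0 0 0.1" --pt "0 0 0 0 0 0 0.1" --pt "0 0 -0.04 0 0 0 0.1" --pt "0 0 -0.06 0 0 0 0.1" --pt "0 0 -0.07 0 0 0 0.1" --pt "0 0 -0.07 0 0 0 0.1" --pt "0 0 -0.07 0 0 0 0.1"

```text
clock: 36.1
ee_pos: [0.4812, 0.0415, 0.2567]
eef_rot: [3.141, 0.001, 1.848]
wrist_force: [1.0, -0.2, 0.3]
gripper_width: 0.0504
gripper_force: 0.0
```

>>> carry_out --pt "-0.062 -0.018 0 0 0 0 0.1" --pt "-0.062 -0.018 0 0 0 0 0.1" --pt "-0.062 -0.018 0 0 0 0 0.1" --pt "-0.062 -0.018 0 0 0 0 0.1" --pt "-0.062 -0.018 0 0 0 0 0.1" --pt "-0.062 -0.018 0 0 0 0 0.1" --pt "-0.062 -0.018 0 0 0 0 0.1" --pt "-0.062 -0.018 0 0 0 0 0.1" --pt "-0.062 -0.018 0 0 0 0 0.1" --pt "0 0 0 0 0 0 0.1"

```text
clock: 36.93
ee_pos: [0.4794, -0.254, 0.2552]
eef_rot: [-3.141, 0.003, 1.843]
wrist_force: [0.0, -0.2, 0.2]
gripper_width: 0.0505
gripper_force: 0.0
```

```bash
python3 -c "
from h import *
a=viewer.camera('top');cv2.imwrite('pics/te.png',a)
b=cv2.resize(a[170:250,95:275],None,fx=4.4,fy=4.4,interpolation=2);s=cv2.resize(viewer.camera('side')[110:215,175:290],None,fx=2.3,fy=2.3,interpolation=2)
o=np.zeros((b.shape[0]+s.shape[0],b.shape[1],3),np.uint8);o[:b.shape[0]]=b;o[b.shape[0]:,:s.shape[1]]=s;cv2.imwrite('pics/e.png',o[:600]);print(o.shape)"
```

```text
(593, 792, 3)
```

View pics/e.png

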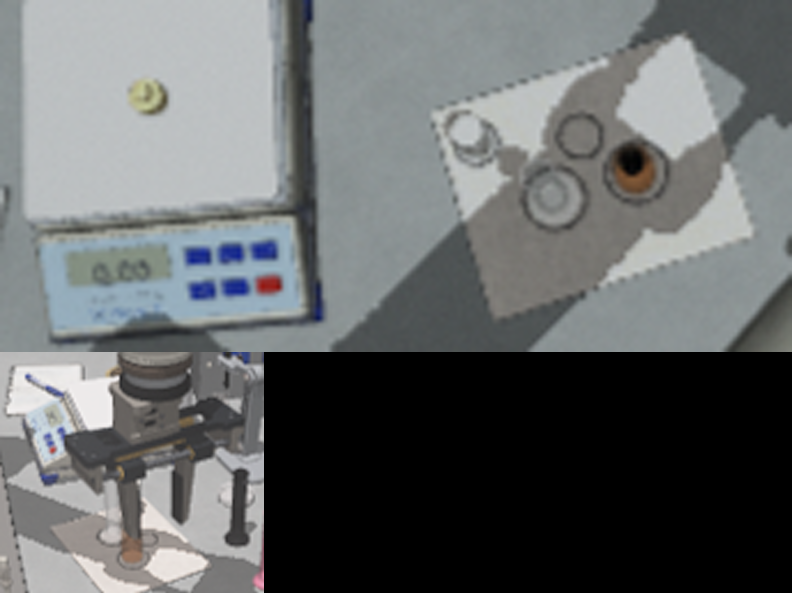

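The final view shows the bottle at (633,170) and the cylinder at (554,195), upright in their circles. The weight is on the pan's middle at (148,96) and the vial is unmoved. I'll hand in.

```bash
python3 -c "
from bench import ticket;print(ticket.close_job())"
```

```text
the job is handed in; nothing more can be done
None
```

I handed the job in at about 37 s: the weight stands within about 5 mm of the pan's centre, the bottle and cylinder are back upright in their own circles, and I saw no sign that the vial, petri dish or beaker had moved, though I did not check the last two closely at the end.

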